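Put the rotor kit away in its tray

TASK

Put the rotor kit away in its tray: the T-handled key flat down in the T-shaped recess, the grease tin upright in the wide shallow round well, and both domed bucket caps, still dome down, in the narrower deep round hole, one fully seated and the other cupped inside it. Leave the screwdriver, the spouted porcelain dish and the little glass jar where they are; they are not part of the kit.

Things in the scene. Friction and masses are not known exactly. Their poses are not given: they have to be found in the camera images.
- cap_a: one of two identical white domed bucket caps, 40 g, dome down, open side up. Origin: dome's lowest point, z up. Dome widens to 52 mm at z = 19 mm; there a step, then a straight skirt, 62 mm outside, 55 inside, to the rim at z = 36: grip it from above, tips not below z = 23. A cap's dome drops into another's skirt (1.5 mm play, self-centring) till its step rests on the rim, 17 mm higher
- cap_b: one of two identical white domed bucket caps, 40 g, dome down, open side up. Origin: dome's lowest point, z up. Dome widens to 52 mm at z = 19 mm; there a step, then a straight skirt, 62 mm outside, 55 inside, to the rim at z = 36: grip it from above, tips not below z = 23. A cap's dome drops into another's skirt (1.5 mm play, self-centring) till its step rests on the rim, 17 mm higher
- tin: closed round grease tin, white body 56 mm across, wider blue-grey lid 58 mm across from z = 30 mm up, 41 mm high, 75 to 155 g. Origin: centre of its underside, z up. Grip across the lid from above
- rotor_key: T-handled rotor key lying flat, 80 x 119 x 16 mm, 70 to 120 g. Origin: centre of outline, underside level, z up; +y points from shaft to handle. Red handle bar: x -40 to 40, y 40 to 60, z 0 to 16 mm; steel shaft 8 mm thick: x = 0, y -60 to 40, z 4 to 12 mm. Centre of mass near y = 38 mm, so it rests with the shaft tip down (0.04 rad); grip the shaft across x near the handle, y about 28 mm
- cap_holder: grey insert 136 x 100 x 24 mm, fixed in any of three places of the aluminium tray (rim 22 mm high), underside 4 mm above worktop. Origin: underside centre, z up. A deep round hole in its middle, 55 mm wide, down to z = 2 mm, thin bead round it. A cap's dome drops in till its step rests on the top (z = 24 mm): seated cap's origin z = 5 mm, the cap nested in it z = 22 mm
- tin_holder: grey insert 136 x 100 x 24 mm, fixed in any of three places of the aluminium tray (rim 22 mm high), underside 4 mm above worktop. Origin: underside centre, z up. One shallow round well in its middle, 70 mm wide, floor at z = 10 mm, for the grease tin
- key_holder: grey insert 136 x 100 x 24 mm, fixed in any of three places of the aluminium tray (rim 22 mm high), underside 4 mm above worktop. Origin: underside centre, z up. Long side along its y. T recess, floor z = 16, 8 mm deep: bar pocket 90 mm wide, y 33 to 65; finger opening 72 wide, y 0 to 33; shaft slot 20 wide, y -65 to 0. The key fits with 5 mm play, its x, y and axes as the insert's
- spouted_dish: look-alike, to be left: white porcelain evaporating dish, an open flared bowl 65 mm across and 28 mm high with a small pouring lip, no step or straight skirt. Origin: centre of its underside
- glass_jar: look-alike, to be left: squat clear glass weighing jar with knobbed lid, 48 mm across, 47 mm high. Origin: centre of its underside
- driver: look-alike, to be left: small straight screwdriver with red grip, 20 x 175 x 18 mm, lying along its own y, grip at +y. Origin: centre of its outline, at worktop level
There are look-alikes about, which are no part of the job. What is shaped like the cap_a but purple is not meant.

How it is judged (in metres and radians):
At the end, for the whole second after the job is handed in: Caps nested in the cap hole (8 mm of its axis, 5 mm of seated height, 0.12 rad upright); tin upright on its well's floor (12 mm, height 5 mm); key flat in the T recess (10 mm, height 4 mm, 0.15 rad); all released, at rest; look-alikes within 30 mm of where they were (((horizontal distance between each of cap_a, cap_b and cap_holder below 0.008 m and z of cap_a in the frame of cap_holder between 0 and 0.01 m and angle between each of cap_a, cap_b's own z axis and vertical below 0.12 rad and z of cap_b in the frame of cap_holder between 0.017 and 0.027 m) or (horizontal distance between each of cap_b, cap_a and cap_holder below 0.008 m and z of cap_b in the frame of cap_holder between 0 and 0.01 m and angle between each of cap_b, cap_a's own z axis and vertical below 0.12 rad and z of cap_a in the frame of cap_holder between 0.017 and 0.027 m)) and horizontal distance between tin and tin_holder below 0.012 m and z of tin in the frame of tin_holder between 0.005 and 0.015 m and angle between each of tin, rotor_key's own z axis and vertical below 0.12 rad and x of rotor_key in the frame of key_holder between -0.01 and 0.01 m and y of rotor_key in the frame of key_holder between -0.01 and 0.01 m and z of rotor_key in the frame of key_holder between 0.012 and 0.02 m and angle between the y axis of rotor_key and the y axis of key_holder, either way round below 0.15 rad and linear speed of each of cap_a, cap_b, tin, rotor_key below 0.02 m/s and angular speed of each of cap_a, cap_b, tin, rotor_key below 0.2 rad/s); the robot touches nothing.
It fails at once if the porcelain dish was moved more than 30 mm or tipped (distance of spouted_dish from where it was at the start of the episode above 0.03 m or angle between spouted_dish's own z axis and vertical above 0.5 rad).
It fails at once if the glass jar was moved more than 30 mm or tipped (distance of glass_jar from where it was at the start of the episode above 0.03 m or angle between glass_jar's own z axis and vertical above 0.5 rad).
It fails at once if the screwdriver was moved more than 30 mm or tipped (distance of driver from where it was at the start of the episode above 0.03 m or angle between driver's own z axis and vertical above 0.5 rad).
It also fails if it takes over 112 s, if anything falls off the work surface, if the arm or the gripper's body presses on something with over 40 N, if the wrist force passes 120 N, or if a joint passes its speed limit or range.

ROBOT

A 6-joint arm with a two-finger parallel gripper is mounted at the origin on a cart in front of the work surface, level with it; the furniture and walls round the work are solid. World frame = base frame: x ahead of the robot, y to its left, z up, the work surface at z = 0. Lengths are in m, angles in degrees, forces in N, time in s.
With the tool pointing down it reaches from about 0.4 to 0.825 m from the base axis. Payload 7 kg.
Tool frame: the origin (TCP) lies midway between the tips of the shut fingers; the grasp point (between the pads) lies 19 mm behind it; z points along the fingers, y is the line along which they close (so a half turn about z gives the same grasp; the last joint's range is limited). The gripper opens to 88 mm and grips with 3 to 60 N. Pads are 19 mm wide; open, the fingers measure 130 mm over their backs; the gripper's body (78 mm by 193 mm) begins 47 mm behind the grasp point.
Start: joints at [80.048, 20.546, 0.682, 0, -70.136, -16.507], TCP at [0.301, 0.604, 0.202] pointing down, gripper open.
Joint ranges: [-176.03, 176.03], [-82.01, 121.73], [-58.28, 71.71], [-173.87, 95.51], [-174.79, -0.11], [-173.66, 173.66]. Speed limits (degrees/s): [136.94, 136.94, 172.46, 180, 180, 180].

INTERFACE

Orientations are given as [roll, pitch, yaw] about the fixed x, y, z axes, in that order (R = Rz(yaw) Ry(pitch) Rx(roll)).
In Python, from plant import ctrl gives the robot as it stands. The module is installed in compiled form; this text tells all that it offers.
- The arm moves only by the tool send_rows, never from a script. Its argument "plan" is a list that holds one entry, the list of rows, each a list of 6 numbers: the shift along the tool's x, y, z in cm, then the turn, a rotation vector about the tool's x, y, z in degrees. A call has 1 to 8 rows; each row is the pose to reach, as a shift and turn from the pose commanded when the call began, along the tool's axes at that moment; what a row does not reach only later rows make up. A row lasts 1/12 s, in which the tool goes at most 41.7 mm and 7.16 degrees, less where a joint would pass 70% of its speed; a pose out of reach is approached as far as the arm can. A call with a gripper value outside its range is refused whole. "fingers" is the opening, from 0 (shut) to 1 (fully open), set as the call begins (left out, the last holds). The fingers move at their own pace and stop on an object; the grip force is fixed at half the most. Time passes only in rows, so rows that repeat a pose let the fingers close. It gives the time, the measured TCP pose, the force, the opening and the grip force at its end, in the units of the state.
- ctrl.get_obs(): the state, without advancing time (a new reading comes with each control period).
- ctrl.snapshot(name): name is "side" or "top" or "wrist"; returns a dict with "img" (420x560x3 uint8, red, green, blue), "K" (3x3 intrinsics, pixels), "pose" (4x4, takes a point from camera to world coordinates). Camera axes: x right, y down, z forward; pixel columns grow to the right and rows downward; lengths in m; the calibration is good to about 2 mm. A picture is of the moment at which its call begins. There is no depth.
- ctrl.close_job(): hands the job in; it is judged then, once.
The state is a dict: "clock": time; "joint_pos": joint angles; "qvel": joint speeds; "tau": joint torques, N m; "tool_pos": TCP position; "orientation": TCP orientation; "force": force on the tool from outside, world axes, zero at the start; "moment": the same for the moment, N m; "opening": finger opening in m; "gripper_force": force on a finger pad.
Only numpy, scipy, OpenCV 4.12 (cv2) and the standard library are available. Lean on these libraries where they do the work, as an engineer would, in place of code of your own. Each camera call takes 0.05 s, during which the arm holds its last target. There are 200 camera calls.

## Working session

There is one attempt and no reset: what is moved stays moved. The work goes in short steps, Python scripts to look and compute and a tool call to move; the robot and the scene stay as the last step left them, time stands still between calls to the robot, and variables do not carry over. Pictures are saved under pics/ and viewed, at most 14 in all, crops included, and the job is handed in when it is done.

Besides the shell and the picture viewer there is one more tool, called in YAML: its name, and indented under it one key for each argument. send_rows: Moves the arm, as the interface text tells. Its arguments: {"type":"object","properties":{"plan":{"type":"array","items":{"type":"array","items":{"type":"array","items":{"type":"number"}}}},"fingers":{"type":"number"}},"required":["plan"]}

```bash
mkdir -p pics; cat > h.py <<'E'
from plant import ctrl
import numpy as np, cv2, pickle
from scipy.spatial.transform import Rotation as R
def snap(n,f):
    s=ctrl.snapshot(n); cv2.imwrite(f'pics/{f}.png',cv2.cvtColor(s['img'],cv2.COLOR_RGB2BGR)); pickle.dump(s,open(f'pics/{f}.pkl','wb')); return s
def load(f): return pickle.load(open(f'pics/{f}.pkl','rb'))
def ray(s,u,v):
    d=s['pose'][:3,:3]@np.linalg.solve(s['K'],[u,v,1.]); return s['pose'][:3,3],d/np.linalg.norm(d)
def onz(s,u,v,z):
    o,d=ray(s,u,v); return o+d*(z-o[2])/d[2]
def tri(*obs):
    A=np.zeros((3,3));b=np.zeros(3);L=[]
    for s,u,v in obs:
        o,d=ray(s,u,v);P=np.eye(3)-np.outer(d,d);A+=P;b+=P@o;L.append((o,d))
    p=np.linalg.solve(A,b); return p,[float(np.linalg.norm(np.cross(p-o,d))) for o,d in L]
def proj(s,p):
    q=np.linalg.inv(s['pose'])@np.append(p,1); q=s['K']@q[:3]; return q[:2]/q[2]
def crop(f,u,v,w,h,k):
    im=cv2.imread(f'pics/{f}.png'); u=max(0,u);v=max(0,v)
    cv2.imwrite(f'pics/{f}_c{u}_{v}.png',cv2.resize(im[v:v+h,u:u+w],None,fx=k,fy=k,interpolation=cv2.INTER_CUBIC))
def go(p,yaw):
    """shift (cm, tool axes) and turn (deg rotvec) from current commanded pose to tool-down pose"""
    o=ctrl.get_obs(); T=R.from_euler('xyz',o['orientation'],degrees=True)
    d=T.inv().apply(np.array(p)-o['tool_pos'])*100
    best=min((( T.inv()*R.from_euler('xyz',[180,0,yaw+k],degrees=True)).as_rotvec(degrees=True) for k in(0,180)),key=np.linalg.norm)
    print(np.round(d,2),np.round(best,1))
E
python3 - <<'E'
from h import *
for n in('side','top','wrist'):
    s=snap(n,n+'0'); print(n,s['pose'].round(3).tolist(),s['K'].round(1).tolist())
print(ctrl.get_obs())
a=[cv2.imread(f'pics/{n}0.png') for n in('side','top','wrist')]
E
```

```text
side [[-0.827, -0.392, 0.403, 0.179], [-0.562, 0.549, -0.618, 0.498], [0.021, -0.738, -0.675, 0.691], [0.0, 0.0, 0.0, 1.0]] [[464.7, 0.0, 278.3], [0.0, 464.7, 206.5], [0.0, 0.0, 1.0]]
top [[-0.003, -0.997, 0.082, 0.464], [-1.0, 0.003, -0.006, -0.081], [0.006, -0.082, -0.997, 0.883], [0.0, 0.0, 0.0, 1.0]] [[459.1, 0.0, 285.0], [0.0, 459.1, 218.7], [0.0, 0.0, 1.0]]
wrist [[-0.445, -0.865, -0.233, 0.363], [-0.895, 0.431, 0.113, 0.574], [0.002, 0.259, -0.966, 0.384], [0.0, 0.0, 0.0, 1.0]] [[371.6, 0.0, 273.9], [0.0, 371.6, 205.9], [0.0, 0.0, 1.0]]
{'clock': 0.15, 'joint_pos': array([ 8.00499598e+01,  2.05815712e+01,  6.44902277e-01, -1.64536668e-02,
       -7.01354677e+01, -1.65070677e+01]), 'qvel': array([-0.01148263, -0.12671659,  0.14424997,  0.12768193,  0.0189444 ,
        0.01741146]), 'tau': array([ 7.69857888e-05, -5.83272278e+01,  2.93288988e+01,  7.00117886e+00,
        8.72893754e-03, -1.03341513e-04]), 'tool_pos': array([0.30056409, 0.60392658, 0.20083011]), 'orientation': array([ 1.79926441e+02, -5.66655578e-03, -2.64627050e+01]), 'force': array([ 0.26605729,  0.76703304, -0.20932534]), 'moment': array([0.00266475, 0.02176999, 0.02291831]), 'gripper_force': 0.0, 'opening': 0.08729537647534659}
```

View pics/top0.png

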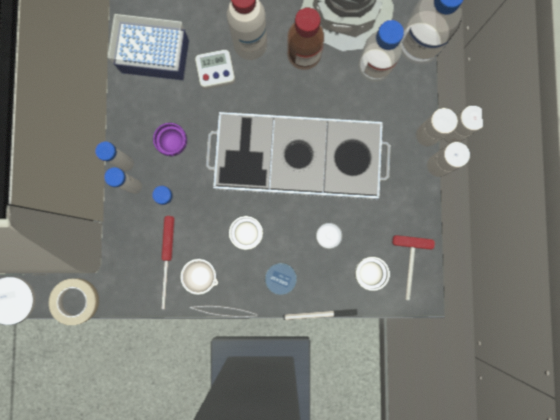

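View pics/side0.png

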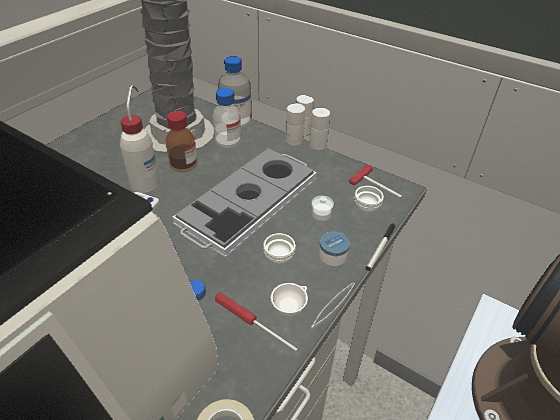

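Top view: the key is at about (413,255), caps at (246,233) and (372,273), and the tin at (281,278). The tray shows the T at (245,155), the narrow hole at (299,154) and the wide well at (352,157).

Look-alikes:
- Dish with spout (199,276), could be taken for a cap
- Purple cap (170,139), could be taken for a cap
- Glass jar (329,236), could be taken for the tin
- Screwdriver (167,260), could be taken for the key

Next I enlarge both views.

```bash
python3 - <<'E'
from h import *
crop('top0',190,100,275,215,2.9); crop('side0',170,90,270,235,2.55)
E
ls pics/*_c*
```

```text
pics/side0_c170_90.png
pics/top0_c190_100.png
```

View pics/top0_c190_100.png

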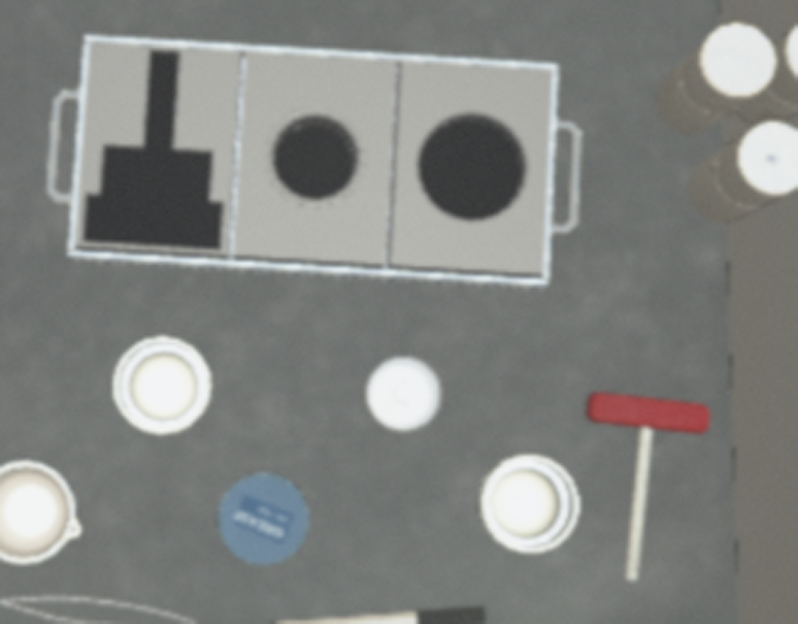

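View pics/side0_c170_90.png

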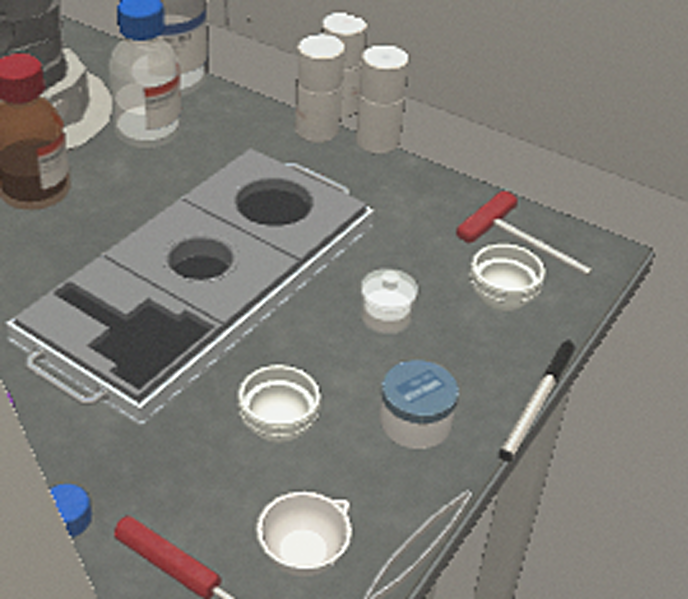

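Top crop: cap rims are at crop (162,385) and (530,504), the lid at (264,519) and the key bar at (649,412) with its tip at (632,578). The hole is at (316,157) and the well at (472,167). The key's handle points away from the robot, while the recess's bar pocket lies toward it, so the key needs about a half turn.

```bash
python3 - <<'E'
from h import *
t=load('top0');s=load('side0')
T=lambda x,y:(t,190+x/2.9,100+y/2.9)
S=lambda x,y:(s,170+x/2.55,90+y/2.55)
for n,a,b in [('cap1',(162,385),(280,393)),('cap2',(530,504),(508,268)),('lid',(264,519),(421,390)),('tip',(632,578),(589,270)),('junc',(647,430),(497,223)),
 ('bar+',(590,407),(466,225)),('bar-',(708,418),(510,205)),('hole',(316,157),(202,258)),('well',(472,167),(274,202)),('pocket near L',(86,243),(142,388)),('pocket near R',(220,248),(219,325)),('bench corner',(738,632),(652,250)),('jar',(404,394),(390,285)),('dish',(25,512),(305,530))]:
    p,e=tri(T(*a),S(*b)); print(n,p.round(3),np.round(e,4))
for q in [(86,243),(220,248),(222,202),(88,195),(104,146),(211,152),(149,51),(179,52)]: print('T',onz(*T(*q),.028).round(4))
for q in [(86,36),(557,66),(549,283),(70,253)]: print('rim',onz(*T(*q),.022).round(4))
# wall line
o,d=ray(t,470,200); o2,d2=ray(s,440,168)
M=np.array([[d[1],-d2[1]],[d[2],-d2[2]]]); k=np.linalg.solve(M,(o2-o)[1:]); print('wall line',(o+k[0]*d).round(3),(o2+k[1]*d2).round(3))
o,d=ray(t,440,250); o2,d2=ray(s,380,164)
M=np.array([[d[1],-d2[1]],[d[2],-d2[2]]]); k=np.linalg.solve(M,(o2-o)[1:]); print('edge line',(o+k[0]*d).round(3),(o2+k[1]*d2).round(3))
E
```

```text
cap1 [ 0.507 -0.013  0.038] [0. 0.]
cap2 [ 0.431 -0.246  0.036] [0. 0.]
lid [ 0.422 -0.078  0.037] [0.0002 0.0002]
tip [ 0.382 -0.317  0.008] [0.0001 0.0001]
junc [ 0.478 -0.33   0.008] [0.0001 0.0001]
bar+ [ 0.492 -0.288  0.026] [0.0005 0.0005]
bar- [ 0.486 -0.374 -0.002] [0.0007 0.0007]
hole [ 0.656 -0.113  0.028] [0.0006 0.0006]
well [ 0.65  -0.214  0.027] [0.0001 0.0001]
pocket near L [0.6   0.037 0.03 ] [0. 0.]
pocket near R [ 0.594 -0.051  0.031] [0.0021 0.0021]
bench corner [ 0.347 -0.388 -0.   ] [0.0014 0.0014]
jar [ 0.501 -0.167  0.038] [0. 0.]
dish [0.427 0.074 0.028] [0.0001 0.0001]
T [0.6001 0.0369 0.028 ]
T [ 0.5966 -0.05    0.028 ]
T [ 0.6268 -0.0513  0.028 ]
T [0.6316 0.0358 0.028 ]
T [0.6639 0.0257 0.028 ]
T [ 0.6598 -0.0441  0.028 ]
T [ 0.7272 -0.0034  0.028 ]
T [ 0.7265 -0.0231  0.028 ]
rim [0.7392 0.0388 0.022 ]
rim [ 0.7184 -0.2724  0.022 ]
rim [ 0.574  -0.2642  0.022 ]
rim [0.5945 0.048  0.022 ]
wall line [ 0.567 -0.43   0.036] [ 0.339 -0.43   0.036]
edge line [ 0.475 -0.375  0.026] [ 0.464 -0.375  0.026]
```

View pics/wrist0.png

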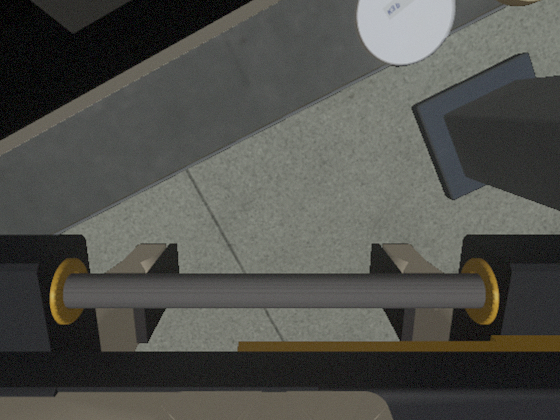

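The wrist view shows the arm is parked off the bench on the left. I check the obstacles on the way (the box corner and ring) and work out the first targets.

```bash
python3 - <<'E'
from h import *
t=load('top0');s=load('side0')
for n,a,b in [('ring',(73,302),(225,412)),('box',(97,220),(155,203)),('boxb',(97,268),(218,355))]:
    p,e=tri((t,*a),(s,*b)); print(n,p.round(3),np.round(e,4))
for z in(0,.1,.2,.3): print(z,onz(t,97,220,z).round(3),onz(t,13,300,z).round(3),onz(t,5,270,z).round(3))
for p in([.25,.45,.3],[.36,.25,.3],[.431,-.246,.12]): go(p,0)
E
```

```text
ring [0.386 0.298 0.046] [0.0026 0.0026]
box [0.538 0.19  0.268] [0.0319 0.0319]
boxb [0.444 0.246 0.067] [0.001 0.001]
0 [0.535 0.276 0.   ] [0.383 0.43  0.   ] [0.44  0.448 0.   ]
0.1 [0.527 0.236 0.1  ] [0.392 0.373 0.1  ] [0.442 0.388 0.1  ]
0.2 [0.519 0.195 0.2  ] [0.401 0.315 0.2  ] [0.445 0.328 0.2  ]
0.3 [0.511 0.155 0.3  ] [0.411 0.257 0.3  ] [0.448 0.268 0.3  ]
[ 2.33 16.05 -9.9 ] [  0.1   0.  -26.5]
[21.09 29.05 -9.88] [  0.1   0.  -26.5]
[49.55 70.26  8.18] [  0.1   0.  -26.5]
```

send_rows:
  plan:
    - [[2.3,16,-8,0,0,-26.5],[2.3,16,-8,0,0,-26.5],[2.3,16,-8,0,0,-26.5],[2.3,16,-8,0,0,-26.5],[2.3,16,-8,0,0,-26.5],[2.3,16,-8,0,0,-26.5]]
  fingers: 1

```text
clock: 0.65
tool_pos: [0.2497, 0.4491, 0.2848]
orientation: [-179.7, -0.1, 0.1]
force: [0.9, 0.9, -0.0]
opening: 0.0875
gripper_force: 0.0
```

send_rows:
  plan:
    - [[11,20,0,0,0,0],[11,20,0,0,0,0],[11,20,0,0,0,0],[11,20,0,0,0,0],[11,20,0,0,0,0],[11,20,0,0,0,0],[14,28,1,0,0,0],[14,28,1,0,0,0]]

```text
clock: 1.32
tool_pos: [0.3899, 0.1725, 0.2714]
orientation: [-180.0, 0.0, 0.1]
force: [1.2, 0.2, 0.3]
opening: 0.0874
gripper_force: 0.0
```

send_rows:
  plan:
    - [[4,38,11,0,0,0],[4,38,11,0,0,0],[4,38,11,0,0,0],[4,38,11,0,0,0],[4,38,11,0,0,0],[4,38,11,0,0,0],[4,38,11,0,0,0],[4,38,11,0,0,0]]

```text
clock: 1.98
tool_pos: [0.4231, -0.1472, 0.1788]
orientation: [-180.0, -0.0, 0.0]
force: [1.0, 0.2, 0.8]
opening: 0.0878
gripper_force: 0.0
```

```bash
python3 - <<'E'
from h import *
s=snap('wrist','w1'); o=ctrl.get_obs(); print(o['clock'],o['tool_pos'],o['orientation'],o['joint_pos'].round(1))
for n,p in(('cap2',(.431,-.246,.036)),('bar',(.489,-.331,.016)),('tip',(.382,-.317,.008)),('junc',(.478,-.33,.008))): print(n,proj(s,p).round(0))
E
```

```text
2.0333 [ 0.42174493 -0.15235417  0.17619835] [179.94465796   0.26837959  -0.22255905] [  5.5  -0.  -28.5   0.  -61.8  84.3]
cap2 [385. 177.]
bar [478. 110.]
tip [445. 221.]
junc [471. 122.]
```

View pics/w1.png

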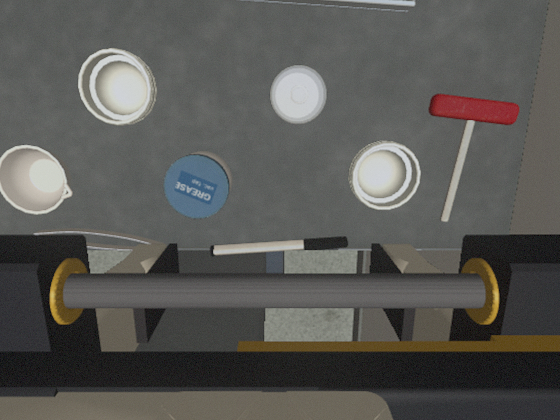

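Wrist view: the cap rim is at (384,175), the key bar at (474,109) and the tip at (445,219), all within 2–3 px of prediction. I choose the stepped, straight-skirted cap at right first.

send_rows:
  plan:
    - [[0.9,9.4,5,0,0,0],[0.9,9.4,5,0,0,0],[0.9,9.4,5,0,0,0],[0.9,9.4,12,0,0,0],[0.9,9.4,12,0,0,0],[0.9,9.4,14.9,0,0,0],[0.9,9.4,14.9,0,0,0],[0.9,9.4,14.9,0,0,0]]

```text
clock: 2.7
tool_pos: [0.431, -0.2391, 0.0294]
orientation: [-180.0, 0.3, 0.0]
force: [0.9, -0.1, 0.9]
opening: 0.0877
gripper_force: 0.0
```

send_rows:
  plan:
    - [[0,0,0,0,0,0],[0,0,0,0,0,0],[0,0,0,0,0,0],[0,0,0,0,0,0],[0,0,0,0,0,0],[0,0,0,0,0,0]]
  fingers: 0

```text
clock: 3.2
tool_pos: [0.4325, -0.2391, 0.0313]
orientation: [180.0, -0.1, 0.1]
force: [0.5, 0.1, -0.8]
opening: 0.0534
gripper_force: 0.0
```

```bash
python3 - <<'E'
from h import *
s=snap('wrist','w2');snap('side','s2'); o=ctrl.get_obs(); print(o['tool_pos'],o['opening'],o['gripper_force'])
a=cv2.imread('pics/w2.png')[130:390,130:430];b=cv2.imread('pics/s2.png')[120:300,300:500]
cv2.imwrite('pics/j2.png',np.hstack([cv2.resize(a,(400,347)),cv2.resize(b,(386,347))]))
E
```

```text
[ 0.43227671 -0.23913456  0.03098788] 0.045216806762728844 0.0
```

View pics/j2.png

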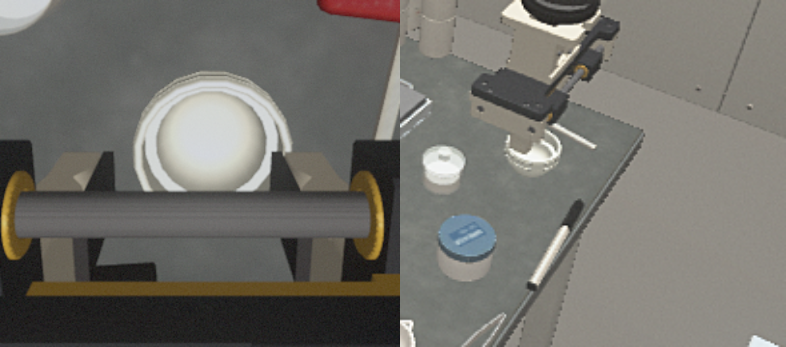

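```bash
python3 - <<'E'
from h import *
s=load('w2')
for p in((.4323,-.239,.031),(.4323,-.239-.027,.031),(.4323,-.239+.027,.031),(.431,-.246,.036),(.431,-.215,.036),(.462,-.246,.036)): print(p,proj(s,p).round(0), ((proj(s,p)-130)*400/300).round(0))
print(s['pose'].round(3))
crop('w2',130,130,300,230,2.6)
crop('s2',350,150,120,100,5)
E
```

```text
(0.4323, -0.239, 0.031) [274. 243.] [193. 150.]
(0.4323, -0.266, 0.031) [326. 243.] [261. 150.]
(0.4323, -0.212, 0.031) [223. 243.] [124. 150.]
(0.431, -0.246, 0.036) [288. 249.] [211. 158.]
(0.431, -0.215, 0.036) [228. 249.] [130. 158.]
(0.462, -0.246, 0.036) [289. 190.] [212.  80.]
[[ 0.001 -0.966 -0.258  0.501]
 [-1.    -0.001 -0.001 -0.239]
 [ 0.     0.258 -0.966  0.215]
 [ 0.     0.     0.     1.   ]]
```

View pics/s2_c350_150.png

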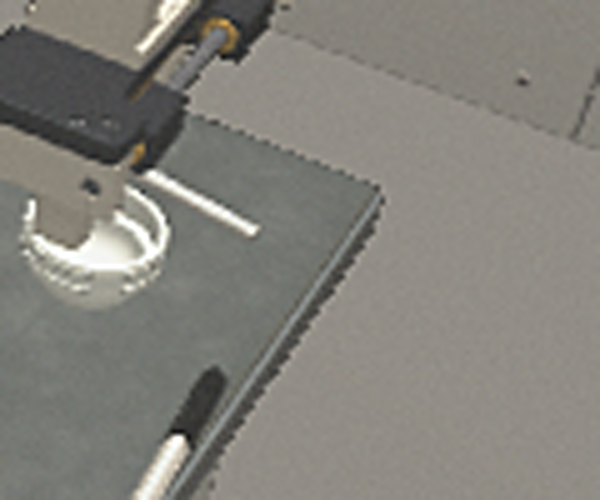

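The side crop shows one finger inside the cap's rim: the tool had not settled and stood 7 mm off in y and 4 mm high. I go up, open and re-measure once settled.

send_rows:
  plan:
    - [[0,0,-6,0,0,0],[0,0,-6,0,0,0],[0,0,-6,0,0,0]]

```text
clock: 3.55
tool_pos: [0.435, -0.2399, 0.0948]
orientation: [179.9, -0.4, 0.1]
force: [0.3, 0.0, 0.2]
opening: 0.0249
gripper_force: 0.0
```

send_rows:
  plan:
    - [[-2,0.7,-3,0,0,0],[-2,0.7,-3,0,0,0],[-2,0.7,-3,0,0,0],[-2,0.7,-3,0,0,0],[-2,0.7,-3,0,0,0],[-2,0.7,-3,0,0,0]]
  fingers: 1

```text
clock: 4.05
tool_pos: [0.4119, -0.246, 0.1198]
orientation: [-180.0, 0.1, 0.0]
force: [-0.6, -0.0, -0.0]
opening: 0.0594
gripper_force: 0.0
```

```bash
python3 - <<'E'
from h import *
s=snap('wrist','w3');t=snap('top','t3'); sd=snap('side','s3');o=ctrl.get_obs(); print(o['tool_pos'],o['opening'],o['gripper_force'])
for q in (s,t,sd): print(proj(q,(.431,-.246,.036)).round(0))
a=cv2.imread('pics/w3.png');b=cv2.imread('pics/s3.png')[150:250,320:440]
cv2.imwrite('pics/j3.png',np.hstack([a[60:400,120:440],cv2.resize(b,(408,340))]))
E
```

```text
[ 0.4119928  -0.24603749  0.12004806] 0.07129483947730132 0.0
[275. 177.]
[373. 274.]
[369. 195.]
```

View pics/j3.png

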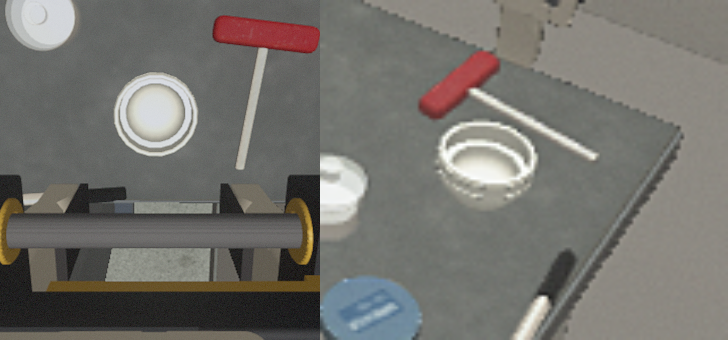

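```bash
python3 - <<'E'
from h import *
s=load('s2')
for u,v in((365,199.6),(357.6,196.4)):
    o,d=ray(s,u,v)
    for y in(-.215,-.205,-.195): print(u,v,(o+d*(y-o[1])/d[1]).round(3))
s=load('s3')
b=cv2.imread('pics/s3.png')[60:190,330:470]; cv2.imwrite('pics/s3f.png',cv2.resize(b,None,fx=4.3,fy=4.3))
E
```

```text
365 199.6 [ 0.428 -0.215  0.047]
365 199.6 [ 0.424 -0.205  0.056]
365 199.6 [ 0.421 -0.195  0.065]
357.6 196.4 [ 0.445 -0.215  0.047]
357.6 196.4 [ 0.441 -0.205  0.056]
357.6 196.4 [ 0.438 -0.195  0.065]
```

View pics/s3f.png

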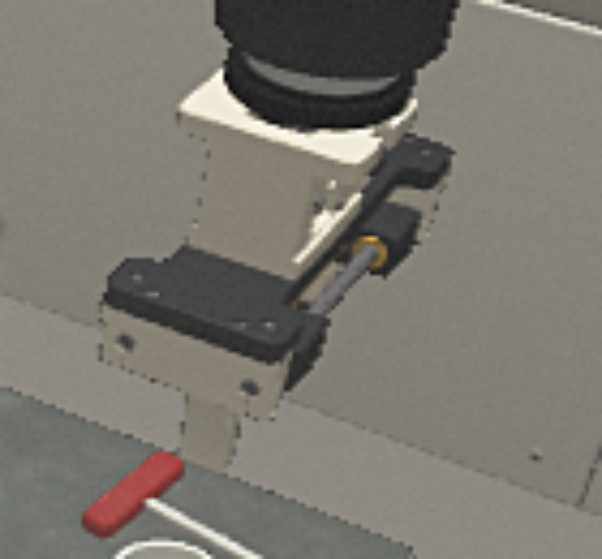

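```bash
python3 - <<'E'
from h import *
s=load('s3')
for u,v in((384,169.3),(373,165.8)):
    o,d=ray(s,u,v)
    for y in(-.215,-.21,-.2,-.19): print(u,v,(o+d*(y-o[1])/d[1]).round(3))
for y in(-.21,-.19): print(proj(s,(.412-.0095,y,.12)),proj(s,(.412,y,.139)))
w=load('w3')
for z in(.12,.14): print(z,proj(w,(.412,-.210,z)),proj(w,(.412,-.282,z)),proj(w,(.412+.0095,-.21,z)))
E
```

```text
384 169.3 [ 0.402 -0.215  0.139]
384 169.3 [ 0.4   -0.21   0.143]
384 169.3 [ 0.397 -0.2    0.151]
384 169.3 [ 0.394 -0.19   0.159]
373 165.8 [ 0.425 -0.215  0.137]
373 165.8 [ 0.423 -0.21   0.141]
373 165.8 [ 0.42  -0.2    0.149]
373 165.8 [ 0.416 -0.19   0.157]
[380.94389486 178.23220979] [378.13101138 168.83229633]
[376.55201478 183.51309946] [373.65587497 174.03613525]
0.12 [206.09380887 242.49767574] [343.44772088 242.6259007 ] [205.23909535 225.24571546]
0.14 [198.62890708 257.56062912] [351.0971814  257.70178527] [197.57202291 238.59848537]
```

Measured in the side pictures, the fingertips stand about 19 mm above the reported TCP, so the fingers passed over the rim. The cap did not move. I redo the grasp with TCP z about 8 mm.

send_rows:
  plan:
    - [[2.1,0,4,0,0,0],[2.1,0,4,0,0,0],[2.1,0,6,0,0,0],[2.1,0,9,0,0,0],[2.1,0,11.3,0,0,0],[2.1,0,11.3,0,0,0],[2.1,0,11.3,0,0,0],[2.1,0,11.3,0,0,0]]
  fingers: 1

```text
clock: 4.87
tool_pos: [0.434, -0.2464, 0.0088]
orientation: [180.0, -0.0, 0.1]
force: [-0.9, -0.0, 0.5]
opening: 0.0878
gripper_force: 0.0
```

send_rows:
  plan:
    - [[0,0,0,0,0,0],[0,0,0,0,0,0],[0,0,0,0,0,0],[0,0,0,0,0,0],[0,0,0,0,0,0],[0,0,0,0,0,0],[0,0,0,0,0,0]]
  fingers: 0

```text
clock: 5.45
tool_pos: [0.4335, -0.2463, 0.0083]
orientation: [180.0, -0.0, 0.1]
force: [-0.7, 0.3, 6.3]
opening: 0.0604
gripper_force: 30.0
```

send_rows:
  plan:
    - [[0,0,-4,0,0,0],[0,0,-8,0,0,0],[3,-2,-10,0,0,0],[22.3,-13.3,-8,0,0,0],[22.3,-13.3,-8,0,0,0],[22.3,-13.3,-8,0,0,0],[22.3,-13.3,-8,0,0,0],[22.3,-13.3,-8,0,0,0]]

```text
clock: 6.12
tool_pos: [0.6434, -0.1199, 0.0888]
orientation: [-180.0, 0.0, 0.0]
force: [0.6, -0.6, 0.3]
opening: 0.0606
gripper_force: 30.0
```

send_rows:
  plan:
    - [[3,-1.8,0,0,0,0],[3,-1.8,0,0,0,0],[3,-1.8,0,0,0,0],[3,-1.8,0,0,0,0]]

```text
clock: 6.45
tool_pos: [0.6714, -0.103, 0.0882]
orientation: [-180.0, 0.1, 0.1]
force: [-0.4, 0.7, -0.3]
opening: 0.0602
gripper_force: 30.0
```

```bash
python3 - <<'E'
from h import *
s=snap('wrist','w4'); o=ctrl.get_obs(); print(o['tool_pos'],o['opening'],o['gripper_force'])
t=load('top0')
g=cv2.cvtColor(t['img'],cv2.COLOR_RGB2GRAY)
for n,x0,y0 in(('hole',299,154),('well',352,157)):
    r=g[y0-22:y0+22,x0-22:x0+22]; _,m=cv2.threshold(r,100,255,cv2.THRESH_BINARY_INV)
    c=max(cv2.findContours(m,0,1)[0],key=cv2.contourArea); (cx,cy),ax,_=cv2.fitEllipse(c)
    print(n,cx+x0-22,cy+y0-22,ax,onz(t,cx+x0-22,cy+y0-22,.028).round(4))
for p in((.656,-.113,.028),(.650,-.214,.028),tuple(o['tool_pos'])): print(proj(s,p).round(0))
E
```

```text
[ 0.67122329 -0.10338408  0.08868196] 0.0604077626228237 29.999902797862887
hole 298.21474838256836 153.99596214294434 (26.639442443847656, 27.145788192749023) [ 0.6566 -0.1111  0.028 ]
well 352.24313735961914 157.2474708557129 (34.685638427734375, 35.06214141845703) [ 0.6502 -0.2133  0.028 ]
[289. 233.]
[434. 241.]
[276. 243.]
```

View pics/w4.png

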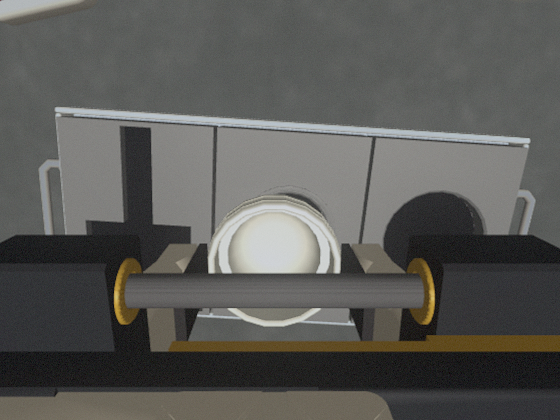

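Wrist view: the cap is held level at (275,260) over the tray, overshot past the hole, and the well at (430,238) agrees with its measured position. I shift back and lower.

send_rows:
  plan:
    - [[-1.6,0.9,0,0,0,0],[-1.6,0.9,1.5,0,0,0],[-1.6,0.9,3.5,0,0,0],[-1.6,0.9,5,0,0,0],[-1.6,0.9,5.8,0,0,0],[-1.6,0.9,6.4,0,0,0],[-1.6,0.9,6.8,0,0,0],[-1.6,0.9,7.0,0,0,0]]

```text
clock: 7.17
tool_pos: [0.6601, -0.1126, 0.0229]
orientation: [179.9, -0.5, 0.1]
force: [-1.5, 3.2, 23.4]
opening: 0.0607
gripper_force: 30.0
```

send_rows:
  plan:
    - [[0,0,0.1,0,0,0],[0,0,0.1,0,0,0]]

```text
clock: 7.33
tool_pos: [0.6601, -0.1126, 0.023]
orientation: [179.9, -0.5, 0.1]
force: [-0.2, 1.1, 16.9]
opening: 0.0606
gripper_force: 30.0
```

send_rows:
  plan:
    - [[0.5,0,0,0,0,0],[0.5,0,0,0,0,0],[0.5,0,0,0,0,0],[0.5,0,0,0,0,0]]

```text
clock: 7.67
tool_pos: [0.6611, -0.1125, 0.019]
orientation: [180.0, -0.0, 0.0]
force: [-2.5, -0.4, 5.1]
opening: 0.0605
gripper_force: 30.0
```

send_rows:
  plan:
    - [[0,0,0.2,0,0,0],[0.2,0,0.2,0,0,0],[0.2,0,0.2,0,0,0]]

```text
clock: 7.92
tool_pos: [0.6599, -0.1125, 0.0164]
orientation: [180.0, 0.3, 0.0]
force: [-10.6, 1.5, 13.0]
opening: 0.0608
gripper_force: 30.0
```

send_rows:
  plan:
    - [[-0.1,0,-0.2,0,0,0],[-0.1,0,-0.2,0,0,0],[-0.1,0,-0.2,0,0,0],[-0.1,0,-0.2,0,0,0],[-0.1,0,-0.2,0,0,0]]
  fingers: 1

```text
clock: 8.33
tool_pos: [0.6622, -0.1121, 0.0178]
orientation: [-180.0, 0.0, 0.0]
force: [0.9, -0.0, 0.3]
opening: 0.0858
gripper_force: 0.0
```

send_rows:
  plan:
    - [[0,0,-4,0,0,0],[0,0,-8,0,0,0],[-3,0,-11,0,0,0],[-15,-10,-10,0,0,0],[-15,-10,-10,0,0,0],[-15,-10,-10,0,0,0],[-15,-10,-10,0,0,0],[-15,-10,-10,0,0,0]]

```text
clock: 9.0
tool_pos: [0.5078, -0.0103, 0.1181]
orientation: [-179.9, 0.1, 0.1]
force: [-1.3, -0.1, -1.4]
opening: 0.0872
gripper_force: 0.0
```

```bash
python3 - <<'E'
from h import *
t=snap('top','t5');s=snap('wrist','w5'); o=ctrl.get_obs(); print(o['tool_pos'],o['opening'],o['joint_pos'].round(1))
def blob(q,c,r,f):
    im=cv2.cvtColor(q['img'],cv2.COLOR_RGB2HSV); u,v=map(int,c); x0,y0=max(u-r,0),max(v-r,0); p=im[y0:v+r,x0:u+r]
    m=f(p).astype(np.uint8)*255; c=max(cv2.findContours(m,0,1)[0],key=cv2.contourArea); h=cv2.convexHull(c)
    e=cv2.fitEllipse(h); return e[0][0]+x0,e[0][1]+y0,e[1]
wh=lambda p:(p[...,2]>195)&(p[...,1]<40)
for n,z,p in(('seated',.045,(.6566,-.112,.045)),('cap1',.036,(.507,-.013,.036))):
  for nm,q in(('top',t),('wrist',s)):
    c=proj(q,p)
    try:
        b=blob(q,c,28 if nm=='top' else 55,wh); print(n,nm,c.round(1),np.round(b[:2],1),np.round(b[2],1),onz(q,*b[:2],z).round(4))
    except Exception as e: print(n,nm,c.round(0),e)
E
```

```text
[ 0.51190871 -0.01138232  0.11878323] 0.08791703134017846 [ 20.7   9.3 -26.4   0.  -54.2  69.4]
seated top [299. 152.] [298.7 150.9] [33.4 35. ] [ 0.6587 -0.1115  0.045 ]
seated wrist [440.1 -23.1] [439.9 -23.1] [ 91.1 104. ] [ 0.6566 -0.1118  0.045 ]
cap1 top [245.7 233. ] [232.  225.4] [42.1 74. ] [0.5211 0.0123 0.036 ]
cap1 wrist [277.4 207.4] [277.1 205.3] [77.2 80. ] [ 0.5086 -0.0127  0.036 ]
```

View pics/w5.png

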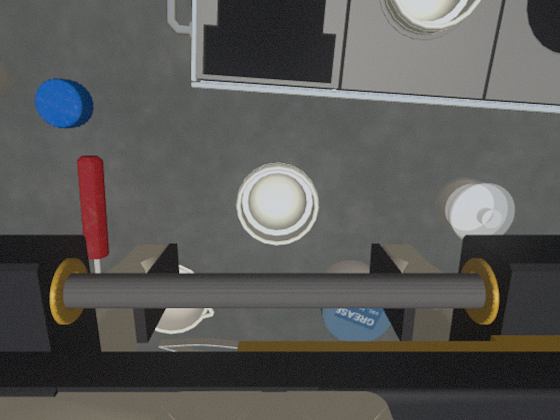

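Wrist view: the seated cap shows at top right, level. The second cap is at (277,204), under the tool. Dish and jar are clear, so I grip it.

send_rows:
  plan:
    - [[-0.3,0.1,2,0,0,0],[-0.3,0.1,5,0,0,0],[-0.3,0.1,8,0,0,0],[-0.3,0.1,10,0,0,0],[-0.3,0.1,11,0,0,0],[-0.3,0.1,11,0,0,0],[-0.3,0.1,11,0,0,0]]
  fingers: 1

```text
clock: 9.68
tool_pos: [0.5098, -0.0136, 0.0081]
orientation: [180.0, 0.0, 0.0]
force: [0.4, -0.2, 0.3]
opening: 0.0874
gripper_force: 0.0
```

send_rows:
  plan:
    - [[0,0,0,0,0,0],[0,0,0,0,0,0],[0,0,0,0,0,0],[0,0,0,0,0,0],[0,0,0,0,0,0],[0,0,0,0,0,0],[0,0,0,0,0,0]]
  fingers: 0

```text
clock: 10.27
tool_pos: [0.5096, -0.0131, 0.0088]
orientation: [-180.0, -0.1, 0.1]
force: [-1.1, -0.1, 6.7]
opening: 0.0604
gripper_force: 30.0
```

send_rows:
  plan:
    - [[0,0,-4,0,0,0],[0,0,-8,0,0,0],[15.1,9.9,-9,0,0,0],[15.1,9.9,-9,0,0,0],[15.1,9.9,-9,0,0,0],[15.1,9.9,-9,0,0,0],[15.1,9.9,-9,0,0,0],[15.1,9.9,-9,0,0,0]]

```text
clock: 10.93
tool_pos: [0.6624, -0.1144, 0.097]
orientation: [180.0, 0.0, -0.1]
force: [0.0, 0.5, 0.2]
opening: 0.0599
gripper_force: 30.0
```

send_rows:
  plan:
    - [[0,0,0,0,0,0],[0,0,2,0,0,0]]

```text
clock: 11.1
tool_pos: [0.6621, -0.1122, 0.0813]
orientation: [180.0, -0.3, 0.1]
force: [0.2, 0.8, -0.5]
opening: 0.0598
gripper_force: 30.0
```

send_rows:
  plan:
    - [[-0.1,0,1.5,0,0,0],[-0.1,0,2.5,0,0,0],[-0.1,0,3.2,0,0,0],[-0.1,0,3.7,0,0,0],[-0.1,0,4.1,0,0,0],[-0.1,0,4.4,0,0,0],[-0.1,0,4.4,0,0,0]]

```text
clock: 11.68
tool_pos: [0.6595, -0.1119, 0.0349]
orientation: [180.0, -0.1, 0.1]
force: [-0.5, -0.5, 4.8]
opening: 0.0602
gripper_force: 30.0
```

Cap nested at the expected height (TCP 34.9 mm, against 34.8 predicted). I release it and go over the tin.

send_rows:
  plan:
    - [[0,0,0,0,0,0],[0,0,0,0,0,0],[0,0,0,0,0,0],[0,0,0,0,0,0],[0,0,-3,0,0,0],[0,0,-7,0,0,0],[0,0,-9,0,0,0]]
  fingers: 1

```text
clock: 12.27
tool_pos: [0.6605, -0.1125, 0.128]
orientation: [180.0, -0.2, 0.1]
force: [1.0, 0.8, 1.6]
opening: 0.0874
gripper_force: 0.0
```

send_rows:
  plan:
    - [[-23.6,-3.4,0,0,0,0],[-23.6,-3.4,0,0,0,0],[-23.6,-3.4,0,0,0,0],[-23.6,-3.4,0,0,0,0],[-23.6,-3.4,0,0,0,0],[-23.6,-3.4,0,0,0,0],[-23.6,-3.4,0,0,0,0],[-23.6,-3.4,0,0,0,0]]

```text
clock: 12.93
tool_pos: [0.4221, -0.0782, 0.1249]
orientation: [-180.0, -0.1, 0.1]
force: [1.8, 0.8, 0.3]
opening: 0.0878
gripper_force: 0.0
```

```bash
cat >> h.py <<'E'
def blob(q,c,r,f):
    im=cv2.cvtColor(q['img'],cv2.COLOR_RGB2HSV); u,v=map(int,c); x0,y0=max(u-r,0),max(v-r,0); p=im[y0:v+r,x0:u+r]
    m=f(p).astype(np.uint8)*255; h=cv2.convexHull(max(cv2.findContours(m,0,1)[0],key=cv2.contourArea))
    e=cv2.fitEllipse(h); return e[0][0]+x0,e[0][1]+y0,e[1]
E
python3 - <<'E'
from h import *
t=snap('top','t6');s=snap('wrist','w6');sd=snap('side','s6'); o=ctrl.get_obs(); print(o['tool_pos'],o['opening'])
bl=lambda p:(abs(p[...,0].astype(int)-105)<12)&(p[...,1]>60)
wh=lambda p:(p[...,2]>195)&(p[...,1]<40)
for nm,q in(('w',s),('t0',load('top0'))):
    c=proj(q,(.422,-.078,.041)); b=blob(q,c,30 if nm=='t0' else 60,bl); print(nm,c.round(1),np.round(b[:2],1),np.round(b[2],1),onz(q,*b[:2],.041).round(4))
c=proj(t,(.6587,-.112,.062)); b=blob(t,c,24,wh); print('nest',c.round(1),np.round(b[:2],1),np.round(b[2],1),onz(t,*b[:2],.062).round(4))
a=cv2.resize(s['img'][60:310,150:450],(420,350)); b=cv2.resize(sd['img'][140:240,200:310],(380,345)); b=cv2.copyMakeBorder(b,0,5,0,0,0)
cv2.imwrite('pics/j6.png',np.hstack([a,b])[...,::-1])
E
```

```text
[ 0.42416944 -0.07819778  0.12438528] 0.08772383005991674
w [274.3 204.7] [273.5 201.5] [74.6 75.6] [ 0.4245 -0.0774  0.041 ]
t0 [281.  279.4] [280.4 278.5] [29.1 29.2] [ 0.4236 -0.0769  0.041 ]
nest [299.3 148.7] [298.8 148.8] [34.3 36.2] [ 0.6585 -0.1111  0.062 ]
```

View pics/j6.png

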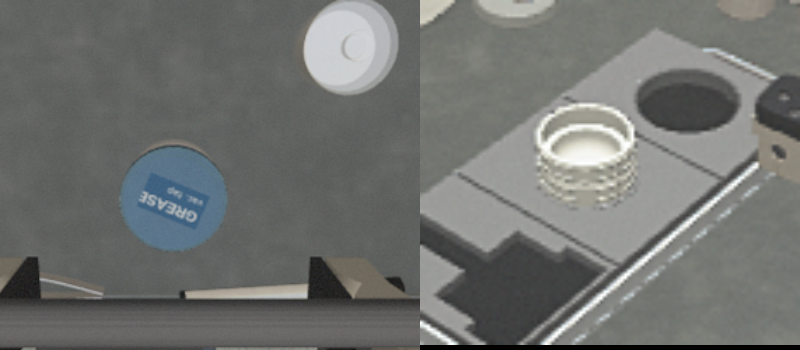

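The two caps stand nested and level in the hole (crop (585,155)), and the lid is centred under the tool at wrist (273.5,201.5).

send_rows:
  plan:
    - [[0,-0.1,3,0,0,0],[0,-0.1,6,0,0,0],[0,-0.1,8.5,0,0,0],[0,-0.1,10.4,0,0,0],[0,-0.1,11.2,0,0,0],[0,-0.1,11.2,0,0,0],[0,-0.1,11.2,0,0,0]]

```text
clock: 13.67
tool_pos: [0.4236, -0.0774, 0.012]
orientation: [180.0, 0.1, 0.0]
force: [-0.2, -0.1, 0.6]
opening: 0.0876
gripper_force: 0.0
```

send_rows:
  plan:
    - [[0,0,0,0,0,0],[0,0,0,0,0,0],[0,0,0,0,0,0],[0,0,0,0,0,0],[0,0,0,0,0,0],[0,0,0,0,0,0],[0,0,0,0,0,0]]
  fingers: 0

```text
clock: 14.25
tool_pos: [0.4234, -0.0772, 0.0125]
orientation: [-180.0, -0.0, 0.1]
force: [-0.8, 1.6, 4.4]
opening: 0.0533
gripper_force: 30.0
```

send_rows:
  plan:
    - [[0,0,-4,0,0,0],[0,0,-8,0,0,0],[22.7,13.6,-8,0,0,0],[22.7,13.6,-8,0,0,0],[22.7,13.6,-8,0,0,0],[22.7,13.6,-8,0,0,0],[22.7,13.6,-8,0,0,0],[22.7,13.6,-8,0,0,0]]

```text
clock: 14.92
tool_pos: [0.6389, -0.2069, 0.0916]
orientation: [-180.0, 0.0, 0.0]
force: [0.8, 1.1, -0.1]
opening: 0.0532
gripper_force: 30.0
```

send_rows:
  plan:
    - [[0,0,0,0,0,0],[0,0,0,0,0,0]]

```text
clock: 15.08
tool_pos: [0.6381, -0.2069, 0.0897]
orientation: [-180.0, 0.2, -0.1]
force: [-1.8, 1.1, -1.4]
opening: 0.0531
gripper_force: 30.0
```

```bash
python3 - <<'E'
from h import *
s=snap('wrist','w7');sd=snap('side','s7'); o=ctrl.get_obs(); p=o['tool_pos'];print(p,o['opening'])
bl=lambda p:(abs(p[...,0].astype(int)-105)<12)&(p[...,1]>60)
z=p[2]-.0125+.041
c=proj(s,(p[0],p[1],z)); b=blob(s,c,80,bl); print(c.round(1),np.round(b[:2],1),np.round(b[2],1),b[2],onz(s,*b[:2],z).round(4))
c=proj(sd,(p[0],p[1],z)); b2=blob(sd,c,30,bl); print(c.round(1),np.round(b2[:2],1),np.round(b2[2],1)); print(tri((s,*b[:2]),(sd,*b2[:2])))
E
```

```text
[ 0.63659922 -0.20553776  0.09100835] 0.05342401351005114
[272.  269.5] [274.2 256.5] [113.5 121.3] (113.46903991699219, 121.30999755859375) [ 0.6429 -0.2065  0.1195]
[280.9 139.7] [280.6 140. ] [14.3 24.9]
(array([ 0.64016531, -0.20748997,  0.11571805]), [0.0014124932045882497, 0.0014124932045881864])
```

send_rows:
  plan:
    - [[1.1,0.6,0,0,0,0],[1.1,0.6,2,0,0,0],[1.1,0.6,4,0,0,0],[1.1,0.6,5.2,0,0,0],[1.1,0.6,5.8,0,0,0],[1.1,0.6,6.2,0,0,0],[1.1,0.6,6.2,0,0,0],[1.1,0.6,6.2,0,0,0]]

```text
clock: 15.85
tool_pos: [0.6491, -0.2115, 0.031]
orientation: [180.0, -0.1, 0.1]
force: [-0.4, 0.6, -1.8]
opening: 0.0533
gripper_force: 30.0
```

send_rows:
  plan:
    - [[0,0,0.2,0,0,0],[0,0,0.4,0,0,0],[0,0,0.4,0,0,0],[0,0,0.4,0,0,0]]

```text
clock: 16.18
tool_pos: [0.6492, -0.2117, 0.0267]
orientation: [180.0, -0.1, 0.0]
force: [0.9, 0.1, 0.6]
opening: 0.0533
gripper_force: 30.0
```

send_rows:
  plan:
    - [[0,0,0,0,0,0],[0,0,0,0,0,0],[0,0,0,0,0,0],[0,0,0,0,0,0],[0,0,-3,0,0,0],[0,0,-7,0,0,0],[0,0,-10,0,0,0],[0,0,-12,0,0,0]]
  fingers: 1

```text
clock: 16.85
tool_pos: [0.6498, -0.2121, 0.1499]
orientation: [179.9, -0.2, 0.1]
force: [0.8, 0.9, 0.4]
opening: 0.0878
gripper_force: 0.0
```

send_rows:
  plan:
    - [[-20,5,-2,0,0,0],[-20,5,-2,0,0,0],[-20,5,-2,0,0,0],[-20,5,-2,0,0,0],[-20,5,-2,0,0,0],[-20,5,-2,0,0,0],[-20,5,-2,0,0,0],[-20,5,-2,0,0,0]]

```text
clock: 17.52
tool_pos: [0.4489, -0.262, 0.1667]
orientation: [180.0, -0.1, 0.0]
force: [0.8, -0.7, 0.7]
opening: 0.0876
gripper_force: 0.0
```

```bash
python3 - <<'E'
from h import *
t=snap('top','t8');s=snap('wrist','w8'); o=ctrl.get_obs(); print(o['tool_pos'],o['orientation'],o['opening'])
bl=lambda p:(abs(p[...,0].astype(int)-105)<12)&(p[...,1]>60)
c=proj(t,(.652,-.213,.055)); b=blob(t,c,28,bl); print('tin',c.round(1),np.round(b[:2],1),np.round(b[2],1),onz(t,*b[:2],.055).round(4))
for nm,q in(('t0',load('top0')),('w',s)):
    im=cv2.cvtColor(q['img'],cv2.COLOR_RGB2HSV); H=im[...,0].astype(int)
    m=(((H<8)|(H>172))&(im[...,1]>130)).astype(np.uint8)
    c=proj(q,(.489,-.331,.012)); r=40 if nm=='t0' else 90; u,v=map(int,c); M=np.zeros_like(m); M[max(v-r,0):v+r,max(u-r,0):u+r]=1; m*=M
    rc=cv2.minAreaRect(max(cv2.findContours(m,0,1)[0],key=cv2.contourArea)); bx=cv2.boxPoints(rc)
    ctr=onz(q,*rc[0],.013); P=np.array([onz(q,*k,.013)[:2] for k in bx]); E=np.roll(P,-1,0)-P; L=np.linalg.norm(E,axis=1); i=L.argmax(); a=np.degrees(np.arctan2(E[i][1],E[i][0]))
    print(nm,'bar',c.round(0),np.round(rc[0],1),ctr.round(4),L.round(3),'bar dir',a.round(1))
    # shaft: bright low-sat pixels
    w=((im[...,2]>165)&(im[...,1]<60)).astype(np.uint8); A=proj(q,(.47,-.329,.008));B=proj(q,(.385,-.318,.006)); M=np.zeros_like(m); cv2.line(M,tuple(int(x) for x in A),tuple(int(x) for x in B),1,7 if nm=='t0' else 22)
    ys,xs=np.nonzero(w*M); G=np.array([onz(q,x,y,.008)[:2] for x,y in zip(xs,ys)]); l=cv2.fitLine(G.astype(np.float32),2,0,.01,.01).ravel(); pr=(G-l[2:])@l[:2]
    print('shaft',l.round(4),np.degrees(np.arctan2(l[1],l[0])).round(1),'ends',(l[2:]+l[:2]*pr.min()).round(4),(l[2:]+l[:2]*pr.max()).round(4))
E
```

```text
[ 0.44946998 -0.26167197  0.16597763] [1.79998461e+02 2.62849722e-03 6.06993239e-02] 0.08766969983935408
tin [354.3 153.1] [353.1 154.7] [28.5 29.6] [ 0.649  -0.2106  0.055 ]
t0 bar [414. 243.] [413.4 241.9] [ 0.4903 -0.3293  0.013 ] [0.016 0.075 0.016 0.075] bar dir -97.3
shaft [ 0.9917 -0.1288  0.4299 -0.3224] -7.4 ends [ 0.3825 -0.3162] [ 0.4787 -0.3287]
w bar [351. 140.] [349.9 139.2] [ 0.4901 -0.3294  0.013 ] [0.019 0.079 0.02  0.08 ] bar dir 83.3
shaft [ 0.9925 -0.1226  0.433  -0.3233] -7.0 ends [ 0.382 -0.317] [ 0.4793 -0.329 ]
```

The tin sits at (0.649,-0.211), within 3 mm of the well centre. Both views agree on the key: bar centre (0.490,-0.329), heading -7°. The wall is near y=-0.43, so I straddle the key 25 mm off centre on the inner side and let the closing finger draw it in.

send_rows:
  plan:
    - [[2,4,2,0,0,7],[2,4,5,0,0,7],[2,4,9,0,0,7],[2,4,12,0,0,7],[2,4,14,0,0,7],[2,4,15,0,0,7],[2,4,15,0,0,7],[2,4,15,0,0,7]]
  fingers: 1

```text
clock: 18.28
tool_pos: [0.4694, -0.3017, 0.016]
orientation: [180.0, 0.1, -6.9]
force: [1.3, -0.2, 0.4]
opening: 0.0874
gripper_force: 0.0
```

send_rows:
  plan:
    - [[0,0,1.2,0,0,0],[0,0,2.2,0,0,0],[0,0,2.7,0,0,0],[0,0,3.0,0,0,0],[0,0,3.1,0,0,0],[0,0,3.1,0,0,0]]

```text
clock: 18.78
tool_pos: [0.4689, -0.3018, -0.0147]
orientation: [180.0, -0.0, -7.0]
force: [-0.7, -0.5, -0.5]
opening: 0.0874
gripper_force: 0.0
```

No contact at TCP z -14.7 mm, which confirms the tip offset. Now I close; 88 mm of travel takes about 1.1 s.

send_rows:
  plan:
    - [[0,0,0,0,0,0],[0,0,0,0,0,0],[0,0,0,0,0,0],[0,0,0,0,0,0],[0,0,0,0,0,0],[0,0,0,0,0,0],[0,0,0,0,0,0],[0,0,0,0,0,0]]
  fingers: 0

```text
clock: 19.45
tool_pos: [0.4688, -0.3019, -0.0148]
orientation: [180.0, -0.0, -7.0]
force: [0.2, -0.6, 1.6]
opening: 0.0398
gripper_force: 0.5
```

send_rows:
  plan:
    - [[0,0,0,0,0,0],[0,0,0,0,0,0],[0,0,0,0,0,0],[0,0,0,0,0,0],[0,0,0,0,0,0],[0,0,0,0,0,0],[0,0,0,0,0,0]]

```text
clock: 20.03
tool_pos: [0.469, -0.3019, -0.0142]
orientation: [180.0, -0.0, -6.9]
force: [-2.6, -0.8, 9.8]
opening: 0.0009
gripper_force: 5.1
```

send_rows:
  plan:
    - [[0,0,-0.5,0,0,0],[0,0,-2,0,0,0],[0,0,-5,0,0,0],[0,0,-9,0,0,0],[0,0,-12,0,0,0],[0,0,-12,0,0,0],[0,0,-12,0,0,0]]

```text
clock: 20.62
tool_pos: [0.47, -0.3019, 0.1074]
orientation: [180.0, -0.3, -7.0]
force: [-0.6, 0.3, -1.0]
opening: 0.0006
gripper_force: 0.0
```

```bash
cat > key.py <<'E'
from h import *
def key(q,c,r,z=.013):
    im=cv2.cvtColor(q['img'],cv2.COLOR_RGB2HSV); H=im[...,0].astype(int)
    m=(((H<8)|(H>172))&(im[...,1]>130)).astype(np.uint8)
    u,v=map(int,proj(q,c)); M=np.zeros_like(m); M[max(v-r,0):v+r,max(u-r,0):u+r]=1; m*=M
    rc=cv2.minAreaRect(max(cv2.findContours(m,0,1)[0],key=cv2.contourArea)); bx=cv2.boxPoints(rc)
    P=np.array([onz(q,*k,z)[:2] for k in bx]); E=np.roll(P,-1,0)-P; L=np.linalg.norm(E,axis=1); i=L.argmax(); a=np.degrees(np.arctan2(E[i][1],E[i][0]))
    print('bar',np.round(rc[0],1),onz(q,*rc[0],z).round(4),L.round(3),'bar dir',a.round(1)); return rc[0]
E
python3 - <<'E'
from key import *
t=snap('top','t9');s=snap('wrist','w9');sd=snap('side','s9'); o=ctrl.get_obs(); print(o['tool_pos'],o['opening'])
for q,r in((t,40),(s,110),(sd,45)): key(q,(.49,-.315,.012),r)
a=cv2.resize(s['img'][60:300,180:460],(420,360)); b=cv2.resize(sd['img'][60:240,300:480],(360,360))
cv2.imwrite('pics/j9.png',np.hstack([a,b])[...,::-1])
E
```

```text
[ 0.4678472  -0.30132713  0.1041469 ] 0.00041449258248615195Traceback (most recent call last):
  File "<stdin>", line 3, in <module>
  File "key.py", line 6, in key
    rc=cv2.minAreaRect(max(cv2.findContours(m,0,1)[0],key=cv2.contourArea)); bx=cv2.boxPoints(rc)
                       ~~~^^^^^^^^^^^^^^^^^^^^^^^^^^^^^^^^^^^^^^^^^^^^^^^^
ValueError: max() iterable argument is empty
```

```bash
python3 - <<'E'
from key import *
s=load('w9');sd=snap('side','s9')
a=cv2.resize(s['img'][60:300,180:460],(420,360)); b=cv2.resize(sd['img'][60:240,300:480],(360,360))
cv2.imwrite('pics/j9.png',np.hstack([a,b])[...,::-1])
for q,r in((s,110),(sd,45)):
    try: key(q,(.49,-.315,.012),r)
    except Exception as e: print(e)
E
```

```text
bar [279.7 167.1] [ 0.4933 -0.3085  0.013 ] [0.02  0.078 0.02  0.079] bar dir 72.3
bar [355.1 178.8] [ 0.4926 -0.3056  0.013 ] [0.085 0.027 0.083 0.025] bar dir -107.0
```

View pics/j9.png

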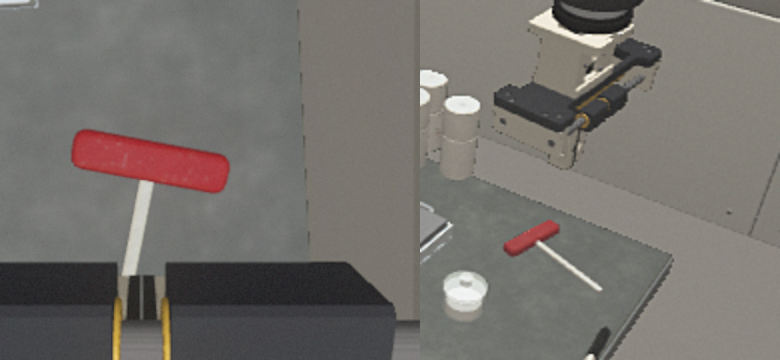

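The key was pushed 21 mm inward and turned to heading -17.7° (wrist crop: bar (150,160)), then slipped under the tips. It lies flat and is now well clear of the wall. I re-align, centred on the shaft, and probe for the table to set the depth.

send_rows:
  plan:
    - [[0.1,-0.1,0,0,0,10.7],[0.1,-0.1,0,0,0,10.7],[0.1,-0.1,0,0,0,10.7],[0.1,-0.1,0,0,0,10.7],[0.1,-0.1,0,0,0,10.7],[0.1,-0.1,0,0,0,10.7],[0.1,-0.1,3,0,0,10.7],[0.1,-0.1,3,0,0,10.7]]
  fingers: 0.6

```text
clock: 21.48
tool_pos: [0.4674, -0.2998, 0.0714]
orientation: [-179.9, 0.3, -17.7]
force: [-2.5, 0.9, -1.1]
opening: 0.0476
gripper_force: 0.0
```

send_rows:
  plan:
    - [[0,0,2,0,0,0],[0,0,5,0,0,0],[0,0,7,0,0,0],[0,0,8.2,0,0,0],[0,0,8.7,0,0,0],[0,0,8.9,0,0,0],[0,0,9.0,0,0,0],[0,0,9.0,0,0,0]]

```text
clock: 22.15
tool_pos: [0.4705, -0.3011, -0.014]
orientation: [180.0, -0.1, -17.6]
force: [-0.1, -0.2, -0.4]
opening: 0.0525
gripper_force: 0.0
```

send_rows:
  plan:
    - [[0,0,0.1,0,0,0],[0,0,0.2,0,0,0],[0,0,0.3,0,0,0],[0,0,0.3,0,0,0]]

```text
clock: 22.48
tool_pos: [0.4699, -0.3009, -0.0177]
orientation: [-180.0, -0.0, -17.7]
force: [0.7, -0.3, -1.1]
opening: 0.0525
gripper_force: 0.0
```

send_rows:
  plan:
    - [[0,0,0.1,0,0,0],[0,0,0.2,0,0,0],[0,0,0.25,0,0,0],[0,0,0.25,0,0,0]]

```text
clock: 22.82
tool_pos: [0.4697, -0.3009, -0.0206]
orientation: [180.0, 0.0, -17.7]
force: [-0.0, 0.2, -0.1]
opening: 0.0526
gripper_force: 0.0
```

send_rows:
  plan:
    - [[0,0,0.1,0,0,0],[0,0,0.2,0,0,0],[0,0,0.2,0,0,0]]

```text
clock: 23.07
tool_pos: [0.4697, -0.3009, -0.0226]
orientation: [180.0, 0.0, -17.7]
force: [-0.3, 0.8, -0.2]
opening: 0.0525
gripper_force: 0.0
```

send_rows:
  plan:
    - [[0,0,0,0,0,0],[0,0,0,0,0,0],[0,0,0,0,0,0],[0,0,0,0,0,0],[0,0,0,0,0,0],[0,0,0,0,0,0],[0,0,0,0,0,0],[0,0,0,0,0,0]]
  fingers: 0

```text
clock: 23.73
tool_pos: [0.4699, -0.3009, -0.0224]
orientation: [180.0, -0.0, -17.7]
force: [0.5, 0.1, -0.1]
opening: 0.0064
gripper_force: 30.0
```

Gripped at 6.4 mm opening with 30 N. I lift, carry it over the recess, and turn it.

send_rows:
  plan:
    - [[0,0,-2,0,0,0],[0,0,-5,0,0,0],[0,0,-9,0,0,0],[0,0,-13,0,0,0],[0,0,-13,0,0,0],[0,0,-13,0,0,0]]

```text
clock: 24.23
tool_pos: [0.4715, -0.3013, 0.1105]
orientation: [-180.0, -0.3, -17.7]
force: [0.1, -0.2, -1.4]
opening: 0.0062
gripper_force: 30.0
```

send_rows:
  plan:
    - [[7.1,-32.7,0,0,0,50],[7.1,-32.7,0,0,0,50],[7.1,-32.7,0,0,0,50],[7.1,-32.7,0,0,0,50],[7.1,-32.7,0,0,0,50],[7.1,-32.7,0,0,0,50],[7.1,-32.7,0,0,0,50],[7.1,-32.7,0,0,0,50]]

```text
clock: 24.9
tool_pos: [0.6295, -0.0208, 0.1061]
orientation: [179.9, 0.0, -68.1]
force: [1.6, -0.9, -0.7]
opening: 0.0065
gripper_force: 30.0
```

send_rows:
  plan:
    - [[0,0,0,0,0,50],[0,0,0,0,0,50],[0,0,0,0,0,50],[0,0,0,0,0,50],[0,0,0,0,0,50],[0,0,0,0,0,50],[0,0,0,0,0,50],[0,0,0,0,0,50]]

```text
clock: 25.57
tool_pos: [0.6289, -0.0227, 0.1059]
orientation: [179.9, -0.1, -118.0]
force: [0.1, 0.2, -0.5]
opening: 0.0062
gripper_force: 30.0
```

send_rows:
  plan:
    - [[0,0,0,0,0,50],[0,0,0,0,0,50],[0,0,0,0,0,50],[0,0,0,0,0,50],[0,0,0,0,0,50],[0,0,0,0,0,50],[0,0,0,0,0,50],[0,0,0,0,0,50]]

```text
clock: 26.23
tool_pos: [0.6292, -0.0227, 0.1065]
orientation: [180.0, -0.1, -167.8]
force: [-0.7, 0.6, -0.6]
opening: 0.0061
gripper_force: 30.0
```

send_rows:
  plan:
    - [[-1,1,0,0,0,15.7],[-1,1,0,0,0,15.7],[-1,1,0,0,0,15.7],[-1,1,0,0,0,15.7],[-1,1,0,0,0,15.7],[-1,1,0,0,0,15.7]]

```text
clock: 26.73
tool_pos: [0.6373, -0.0109, 0.1074]
orientation: [-180.0, -0.0, 176.9]
force: [0.7, 0.7, -0.8]
opening: 0.006
gripper_force: 30.0
```

```bash
python3 - <<'E'
from key import *
s=snap('wrist','w10');sd=snap('side','s10');o=ctrl.get_obs(); p=o['tool_pos'];print(p,o['orientation'],o['opening'])
z=p[2]+.0224+.013
c=(p[0]-.024,p[1],z); b=[]
for q,r in((s,200),(sd,70)): b.append((q,*key(q,c,r,z)))
print(tri(*b))
im=cv2.cvtColor(s['img'],cv2.COLOR_RGB2HSV)
# tray check: T pocket corners projected expected
t=load('top0')
E
```

```text
[ 0.63744032 -0.01090601  0.10756768] [-1.79999628e+02 -5.50769311e-03  1.76788906e+02] 0.005948612220252048
bar [274. 215.] [ 0.6112 -0.009   0.143 ] [0.077 0.021 0.079 0.021] bar dir -93.1
bar [232.3 183.4] [ 0.6112 -0.0065  0.143 ] [0.085 0.027 0.082 0.025] bar dir -92.6
(array([ 0.61241364, -0.00880551,  0.14066501]), [0.0005844996972562472, 0.0005844996972565669])
```

```bash
python3 - <<'E'
from h import *
s=load('s3')
for u,v in((392.8,157.7),(353.3,143.7)):
    o,d=ray(s,u,v)
    for y in(-.1495,-.18,-.2): print(u,v,(o+d*(y-o[1])/d[1]).round(3))
E
```

```text
392.8 157.7 [ 0.371 -0.15   0.22 ]
392.8 157.7 [ 0.38  -0.18   0.198]
392.8 157.7 [ 0.386 -0.2    0.183]
353.3 143.7 [ 0.446 -0.15   0.218]
353.3 143.7 [ 0.459 -0.18   0.196]
353.3 143.7 [ 0.467 -0.2    0.181]
```

By the same offset the gripper body sits about 90 mm above the TCP, well clear of the nested caps. I lower the key.

send_rows:
  plan:
    - [[-0.2,0.3,1,0,0,0],[-0.2,0.3,4,0,0,0],[-0.2,0.3,7,0,0,0],[-0.2,0.3,9,0,0,0],[-0.2,0.3,9.8,0,0,0],[-0.2,0.3,10,0,0,0],[-0.2,0.3,10,0,0,0],[-0.2,0.3,10,0,0,0]]

```text
clock: 27.5
tool_pos: [0.6408, -0.0077, 0.0088]
orientation: [180.0, 0.1, 176.7]
force: [0.8, 1.0, -0.7]
opening: 0.006
gripper_force: 30.0
```

```bash
python3 - <<'E'
from key import *
s=snap('wrist','w11');o=ctrl.get_obs(); p=o['tool_pos'];print(p,o['orientation'],o['force'].round(1))
z=p[2]+.0224+.013
key(s,(p[0]-.026,p[1],z),200,z)
# dark pocket beyond bar (image top rows = -x side): find dark region contour round the bar
g=cv2.cvtColor(s['img'],cv2.COLOR_RGB2GRAY)
for P in((.6001,.0369,.028),(.5966,-.05,.028)): print(proj(s,(P[0]+.0015,P[1],P[2])).round(0))
for u in(200,230,275,320,350): print(u,g[100:260:4,u].tolist())
print(g[225,120:430:6].tolist()); print(g[215,120:430:6].tolist())
E
```

```text
[ 0.64094362 -0.00759232  0.00909084] [1.79969758e+02 1.35979658e-01 1.76670726e+02] [ 0.6  0.2 -1.1]
bar [274. 215.] [ 0.6146 -0.0056  0.0445] [0.077 0.021 0.08  0.021] bar dir -93.3
[368. 171.]
[173. 175.]
200 [116, 118, 118, 118, 117, 117, 116, 119, 121, 114, 118, 139, 211, 224, 119, 84, 177, 179, 61, 65, 66, 64, 65, 65, 80, 82, 98, 99, 98, 97, 94, 102, 93, 98, 39, 38, 41, 37, 44, 37]
230 [118, 117, 119, 116, 115, 125, 122, 122, 122, 120, 118, 143, 206, 223, 150, 77, 178, 178, 59, 62, 64, 62, 59, 64, 76, 85, 112, 99, 101, 98, 98, 100, 111, 96, 42, 37, 40, 44, 40, 38]
275 [117, 118, 117, 116, 118, 120, 119, 118, 118, 120, 122, 150, 188, 223, 161, 82, 178, 181, 57, 62, 64, 56, 58, 58, 70, 89, 96, 96, 103, 100, 98, 100, 100, 102, 94, 209, 209, 211, 207, 205]
320 [118, 118, 117, 117, 117, 119, 119, 122, 122, 127, 127, 147, 164, 222, 164, 83, 167, 171, 60, 65, 60, 58, 56, 57, 74, 96, 103, 92, 96, 95, 96, 93, 101, 107, 39, 46, 47, 41, 35, 39]
350 [117, 120, 119, 117, 116, 119, 120, 114, 119, 120, 118, 144, 152, 220, 177, 81, 160, 170, 64, 67, 62, 66, 61, 66, 81, 88, 101, 98, 100, 92, 89, 95, 90, 93, 34, 48, 48, 39, 44, 47]
[165, 165, 163, 166, 165, 166, 166, 75, 168, 166, 80, 96, 97, 96, 99, 102, 92, 94, 105, 103, 107, 101, 104, 98, 96, 97, 98, 96, 102, 100, 92, 97, 95, 96, 96, 96, 99, 102, 94, 95, 94, 85, 167, 165, 216, 176, 178, 176, 175, 123, 124, 121]
[167, 166, 165, 166, 167, 168, 166, 73, 168, 171, 82, 94, 95, 94, 96, 92, 96, 96, 97, 100, 101, 103, 95, 99, 98, 96, 102, 92, 100, 100, 101, 98, 97, 98, 97, 102, 94, 97, 98, 97, 98, 89, 168, 166, 218, 125, 125, 126, 122, 123, 127, 121]
```

Wrist pixels: the pocket spans columns 179–370 and starts at row 172, while the bar is centred at column 274. So it is centred sideways and about 1.5 mm short lengthwise. I lower it in.

send_rows:
  plan:
    - [[-0.1,0,0.3,0,0,0],[-0.1,0,0.6,0,0,0],[-0.1,0,0.8,0,0,0],[-0.1,0,1.0,0,0,0],[-0.1,0,1.1,0,0,0],[-0.1,0,1.1,0,0,0]]

```text
clock: 28.05
tool_pos: [0.6409, -0.0079, -0.0025]
orientation: [-180.0, 0.0, 176.7]
force: [-2.9, 1.1, 7.0]
opening: 0.0061
gripper_force: 30.0
```

send_rows:
  plan:
    - [[0,0,0,0,0,0],[0,0,0,0,0,0],[0,0,0,0,0,0],[0,0,-0.5,0,0,0],[0,0,-2,0,0,0],[0,0,-5,0,0,0],[0,0,-9,0,0,0],[0,0,-12,0,0,0]]
  fingers: 0.2

```text
clock: 28.72
tool_pos: [0.6412, -0.0081, 0.1193]
orientation: [-180.0, 0.1, 176.7]
force: [1.2, -0.1, 1.0]
opening: 0.0173
gripper_force: 0.0
```

send_rows:
  plan:
    - [[20,-5,-10,0,0,0],[20,-5,-10,0,0,0],[20,-5,-10,0,0,0],[20,-5,-10,0,0,0],[20,-5,-10,0,0,0],[20,-5,-10,0,0,0],[20,-5,-10,0,0,0],[20,-5,-10,0,0,0]]

```text
clock: 29.38
tool_pos: [0.4379, -0.0461, 0.2182]
orientation: [179.9, 0.2, 176.7]
force: [0.5, 0.9, 0.6]
opening: 0.0176
gripper_force: 0.0
```

```bash
python3 - <<'E'
from key import *
t=snap('top','t12');sd=snap('side','s12');o=ctrl.get_obs(); p=o['tool_pos'];print(p,o['orientation'],o['force'].round(1),o['opening'])
b=[]
for q,r in((t,35),(sd,45)): b.append((q,*key(q,(.614,-.0065,.036),r,.034)))
print(tri(*b))
bl=lambda p:(abs(p[...,0].astype(int)-105)<12)&(p[...,1]>60)
wh=lambda p:(p[...,2]>195)&(p[...,1]<40)
k=blob(t,proj(t,(.65,-.211,.055)),28,bl); print('tin',onz(t,*k[:2],.055).round(4),np.round(k[2],1))
k=blob(t,proj(t,(.6587,-.112,.062)),24,wh); print('caps',onz(t,*k[:2],.062).round(4),np.round(k[2],1))
# shaft pixels in slot
g=cv2.cvtColor(t['img'],cv2.COLOR_RGB2GRAY)
for x in(.63,.66,.69,.71):
    L=[int(g[tuple(int(round(v)) for v in proj(t,(x,y,.03))[::-1])]) for y in np.arange(.02,-.045,-.003)]; print(x,L)
# look-alikes: changed pixels vs start
d=np.abs(t['img'].astype(int)-load('top0')['img']).max(2)
for n,c in(('dish',(.427,.074,.02)),('jar',(.501,-.167,.03)),('driver',(.47,.135,.01))):
    u,v=map(int,proj(t,c)); print(n,(u,v),(d[v-25:v+25,u-22:u+22]>40).mean().round(3))
E
```

```text
[ 0.43852019 -0.0459738   0.21671041] [1.79987328e+02 2.91223038e-02 1.76644372e+02] [ 0.6 -0.4 -0.2] 0.017972810218767173
bar [242.  175.3] [ 0.6151 -0.0055  0.034 ] [0.019 0.076 0.019 0.076] bar dir -95.0
bar [232.3 225.3] [ 0.6155 -0.004   0.034 ] [0.084 0.023 0.082 0.022] bar dir -92.1
(array([ 0.61582138, -0.00513639,  0.03270383]), [0.0005549586198728347, 0.000554958619872618])
tin [ 0.6491 -0.2106  0.055 ] [28.4 29.5]
caps [ 0.6402 -0.1115  0.062 ] [52.  54.9]
0.63 [66, 69, 67, 66, 64, 63, 64, 120, 189, 228, 139, 82, 64, 65, 66, 64, 66, 66, 65, 65, 91, 142]
0.66 [65, 65, 66, 65, 68, 69, 68, 70, 110, 223, 206, 147, 66, 73, 88, 90, 92, 101, 102, 112, 115, 127]
0.69 [188, 189, 189, 190, 188, 191, 186, 133, 109, 180, 230, 214, 94, 85, 169, 192, 192, 190, 191, 192, 193, 193]
0.71 [186, 187, 188, 189, 189, 188, 187, 160, 83, 120, 225, 226, 129, 79, 146, 189, 191, 191, 190, 190, 189, 190]
dish (199, 276) 0.502
jar (328, 236) 0.008
driver (168, 253) 0.265
```

```bash
python3 - <<'E'
from key import *
s0=load('side0');s=load('s12');s6=load('s6')
d=np.abs(s['img'].astype(int)-s0['img']).max(2)
for n,c in(('dish',(.427,.074,.02)),('jar',(.501,-.167,.03)),('driver',(.47,.135,.01))):
    u,v=map(int,proj(s,c)); print(n,(u,v),(d[v-22:v+22,u-22:u+22]>40).mean().round(3))
d=np.abs(s['img'].astype(int)-s6['img']).max(2); u,v=map(int,proj(s,(.6587,-.112,.045))); print('caps vs s6',(d[v-16:v+16,u-14:u+14]>40).mean().round(3))
t=load('t12')
for th in(205,215,225):
    k=blob(t,proj(t,(.6587,-.112,.062)),22,lambda p:(p[...,2]>th)&(p[...,1]<40)); print('caps',onz(t,*k[:2],.062).round(4),np.round(k[2],1))
E
```

```text
dish (289, 300) 0.0
jar (322, 204) 0.0
driver (249, 315) 0.0
caps vs s6 0.0
caps [ 0.6584 -0.1108  0.062 ] [34.  35.1]
caps [ 0.6581 -0.1109  0.062 ] [33.4 34.3]
caps [ 0.6581 -0.1108  0.062 ] [32.6 33.8]
```

The dish, jar and driver show no change in the side view, and the caps are unchanged since they were nested. The tin and key are in place, so I hand in.

```bash
python3 -c "
from plant import ctrl
print(ctrl.close_job())"
```

```text
the job is handed in; nothing more can be done
None
```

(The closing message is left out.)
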